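# Clear the drill and index the work three clicks

## Robot

A 7-joint arm with a two-finger parallel gripper is mounted at the origin on the work surface. World frame = base frame: x ahead of the robot, y to its left, z up, the work surface at z = 0. Lengths are in m, angles in rad, forces in N, time in s.
With the tool pointing down it reaches from about 0.35 to 0.9 m from the base axis. Payload 8.1 kg.
Tool frame: the origin (TCP) lies at the very end of the fingers, on their centre line; the grasp point (between the pads) lies 19 mm behind it; x points along the fingers, y is the direction in which the jaws open and shut, and the axes are right-handed (so a half turn about x gives the same grasp; the last joint's range is limited). The gripper opens to 85 mm and grips with 20 to 120 N. Pads are 22 mm wide; open, the fingers measure 114 mm over their backs; the gripper's body (76 mm by 85 mm) begins 54 mm behind the grasp point. The pads swing forward as they close: fully open they stand 13 mm farther back than shut.
Start: joints at [1.094, 0.434, 0.025, 1.573, -0.012, 1.134, -0.075], TCP at [0.228, -0.582, 0.231] pointing down, gripper open.
Joint ranges: [-2.62, 2.62], [-0.44, 2.09], [-1.27, 1.32], [0.08, 2.57], [-1.32, 4.46], [0.12, 2], [-2.74, 2.74]. Speed limits (rad/s): [2.22, 2.22, 3.01, 3.01, 3.14, 3.14, 3.14].

## Interface

Orientations are given as a rotation vector (axis times angle).
In Python, from bench import arm gives the robot as it stands. The module is installed in compiled form; this text tells all that it offers.
- The arm moves only by the tool arm_command, never from a script. Its argument "rows" is one flat list of numbers, 6 for each row, row after row: the shift along the tool's x, y, z each as a share of 500 mm, from -1 to 1, then the turn, a rotation vector about the tool's x, y, z each as a share of 2 rad, from -1 to 1. A call has 1 to 10 rows; each row is the pose to reach, as a shift and turn from the pose measured when the call began, along the tool's axes at that moment; what a row does not reach only later rows make up. A row lasts 1/12 s, in which the tool goes at most 41.7 mm and 7.16 degrees, less where a joint would pass 70% of its speed; a pose out of reach is approached as far as the arm can. A call with a number of a shift or a turn outside -1 to 1 is refused whole. A call with a gripper value outside its range is refused whole. "hand" is the closure, from 0 (fully open) to 1 (shut), set as the call begins (left out, the last holds). The fingers move at their own pace and stop on an object; "force" is the grip in N (left out, the last holds). Time passes only in rows, so rows that repeat a pose let the fingers close. It gives the time, the measured TCP pose, the force and the opening at its end, in the units of the state.
- arm.state(): the state, without advancing time (a new reading comes with each control period).
- arm.capture(name): name is "scene" or "top" or "wrist"; returns the picture (384x512x3 uint8, red, green, blue); there is no depth.
- arm.camera_model(name): a dict with "fov_y" (degrees; the focal length in pixels is half the picture's height over the tangent of half this angle, whatever the lens; pixels are square), "cx", "cy" (the principal point, pixels), "dist" ([k1, k2, p1, p2, k3] as OpenCV has them; the pictures are not rectified), "position" and "orientation" of the camera in the world. Camera axes: x right, y down, z forward; pixel columns grow to the right and rows downward; lengths in m; the calibration is good to about 2 mm. A picture is of the moment at which its call begins: read the wrist's pose just before it. camera_model takes no time and is no camera call; for the wrist camera it gives the pose at the moment of the call.
- arm.job_done(): hands the job in, once; it reports no verdict.
The state is a dict: "time": time; "joints": joint angles; "dq": joint speeds; "joint_efforts": joint torques, N m; "tcp_pos": TCP position; "eef_rot": TCP orientation; "force": force on the tool from outside, world axes, zero at the start; "ft_torque": the same for the moment, N m; "width": finger opening in m.
Only numpy, scipy, OpenCV 4.12 (cv2) and the standard library are available. Lean on these libraries where they do the work, as an engineer would, in place of code of your own. Each camera call takes 0.05 s, during which the arm holds its last target.

## Task

The stopped drill bit is still down in the last hole of the wooden disc: wind the crank on top of the column clockwise, about two full turns, until the bit stands clear above the wood. Then turn the black index knob clockwise exactly three clicks, so the next pencil cross comes under the bit, without running past the third stop, and finish while still gripping the knob firmly there. Leave everything else on the bench where it is.

Things in the scene. Friction and masses are not known exactly. Their poses are not given: they have to be found in the camera images.
- machine: Fixed column drill with indexing fixture on a blue base 260 x 480 x 22 mm. Origin on the bench; z up; its y runs from knob to column, all at x = 0: knob axis y = -150 mm, centre of the wooden disc 0, bit +38, column and handwheel axis +145. White head from y = +3 mm to the column, 165 to 257 mm above the bench, rising with the crank; chuck and bit below it. Grey casing 110 mm wide, top at 60 mm.
- wheel_hub (a point): Centre of the steel handwheel on top of the column, on its vertical axis, 290 mm above the bench, level with the wheel's top face. Wheel 96 mm across, hub nut 4 mm higher.
- crank_mid (a point): Middle of the black upright crank grip on the handwheel, 38 mm off the wheel's axis: a 16 mm thick, 42 mm tall cylinder spinning freely on its own pin (fingers holding it need not turn with the wheel). The point is 318 mm above the bench, 26 mm above the grip's foot; grip top at 334 mm, wheel top face at 290 mm.
- wheel (a joint): Angle of the handwheel, rad, growing clockwise seen from above; starts between -1.2 and 1.2. One clockwise turn (6.283) lifts the drill head 4 mm; at 0 the bit is 5 mm deep in the wood: its tip is level with the wood's top at 7.85 and 1 mm clear at 9.43. Friction about 0.05 N m (1.3 N at the grip); it stays where it is left.
- bit_tip (a point): Tip of the 6 mm drill bit in the chuck; goes up and down with the drill head.
- drill_point (a point): Fixed point under the bit, level with the top of the wooden disc (96 mm above the bench). The bit is clear when bit_tip is above it.
- knob: Black knurled round index knob, 40 mm across, with the steel index plate (92 mm across its lobes, its top 75 mm above the bench) that turns with it. Origin on the vertical axis, 60 mm above the bench. The gripping part runs from 87 to 121 mm above the bench. At the start the white line on its top points at the red mark on the plunger housing, on the side away from the column.
- knob_grip (a point): Centre of the gripping part of the index knob, on its axis, 104 mm above the bench.
- index (a joint): Angle of index knob and plate, rad, growing clockwise seen from above. A sprung roller clicks into 15 notches 24 degrees (0.419 rad) apart: stops at 0 (where it starts, within 0.08), 0.419, 0.838 and 1.257 (the third). Leaving a notch takes about 0.15 to 0.2 N m; past halfway it is drawn into the next. The wooden disc turns with it, one to one, by a belt.
- oil_bottle: Green bottle, 60 mm across, 200 mm tall, bystander; origin at its foot.
- spray_can: Brass-coloured spray can, 64 mm across, 190 mm tall, bystander; origin at its foot.
- tool_pot: Amber jar of handled tools, 76 mm across, 190 mm tall, bystander; origin at its foot.
- chuck_key: Steel T-shaped chuck key, 60 x 55 mm, 10 mm thick, lying on the machine's base plate on its +x side, bystander.
- bit_block: Dark wooden block with five drill bits standing in it, 34 x 80 mm, 62 mm tall, on the machine's base plate on its -x side, bystander; origin at its foot.
- abrasive_pad: Green abrasive pad, 100 x 65 x 22 mm, bystander; origin at its foot.
- caliper: Steel caliper 210 mm long lying flat, bystander.
- bench_brush: Bench brush lying flat, bystander.

How it is judged:
By the outcome, as a careful person would: the job done as asked, in the order asked, and still so for the second after the job is handed in, while the arm keeps its last pose, push and grip.
It also fails if it takes over 61 s, if anything falls off the work surface, if the arm or the gripper's body presses on something with over 40 N, if the wrist force passes 120 N, or if a joint passes its speed limit or range.

## Working session

There is one attempt and no reset: what is moved stays moved. The work goes in short steps, Python scripts to look and compute and a tool call to move; the robot and the scene stay as the last step left them, time stands still between calls to the robot, and variables do not carry over. Pictures are saved under pics/ and viewed, and the job is handed in when it is done.

Besides the shell and the picture viewer there is one more tool, called as name(argument=value, ...), one argument or row to a line, values as JSON. arm_command: Moves the arm, as the interface text tells. Shift numbers are shares of 500 mm and turn numbers shares of 2 rad, none past 1 either way. Its arguments: {"type":"object","properties":{"rows":{"type":"array"},"hand":{"type":"number"},"force":{"type":"number"}},"required":["rows"]}

```bash
mkdir -p pics; python3 - <<'E'
from bench import arm
import cv2
s=arm.state()
print(s)
for n in ("scene","top","wrist"):
    m=arm.camera_model(n); print(n,m)
    cv2.imwrite(f"pics/{n}0.png",arm.capture(n)[:,:,::-1])
E
```

```text
{'time': 0.0, 'joints': array([ 1.0943941 ,  0.43523492,  0.024955  ,  1.57411087, -0.01160747,
        1.13397624, -0.07509498]), 'dq': array([ 0.000192  , -0.00232969, -0.00171735,  0.00045481,  0.0005436 ,
       -0.00101618, -0.00207014]), 'joint_efforts': array([ 1.26083109e-03, -6.70474648e+01,  1.02517605e+00, -3.16212201e+01,
        1.53003889e-02,  1.26218688e-02, -3.18746288e-05]), 'tcp_pos': array([ 0.2279976 , -0.58138559,  0.230513  ]), 'eef_rot': array([ 2.0173494 ,  0.38309338, -2.01821385]), 'force': array([ 0.09146145, -0.34128569,  0.34035294]), 'ft_torque': array([0.027135  , 0.00677985, 0.02061649]), 'width': 0.08538065711018117}
scene {'fov_y': 51.34640802187551, 'cx': 261.06291825610526, 'cy': 195.12676301121675, 'dist': array([0.00594608, 0.        , 0.        , 0.        , 0.        ]), 'position': array([1.54599429, 0.49496053, 1.04846863]), 'orientation': array([-1.28213476, -2.07867616,  1.05854631])}
top {'fov_y': 55.7859588314426, 'cx': 248.58640656808834, 'cy': 192.78322426676488, 'dist': array([-0.01563241,  0.        ,  0.        ,  0.        ,  0.        ]), 'position': array([ 0.42104357, -0.01013197,  1.32691963]), 'orientation': array([-2.18285117,  2.18004846, -0.07742396])}
wrist {'fov_y': 70.06222636904785, 'cx': 253.78249742572507, 'cy': 188.77400600084076, 'dist': array([-0.04473438,  0.        ,  0.        ,  0.        ,  0.        ]), 'position': array([ 0.30689726, -0.55096852,  0.37177326]), 'orientation': array([ 2.35786751, -1.60791927, -0.27379213])}
```

View pics/scene0.png

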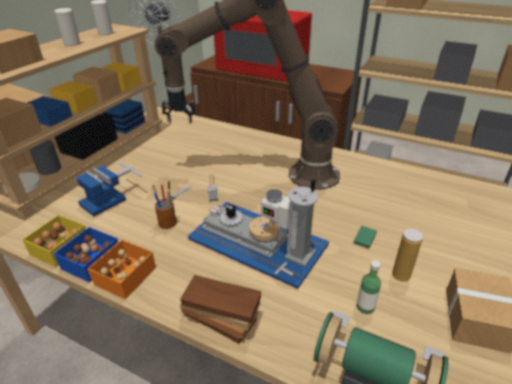

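View pics/top0.png

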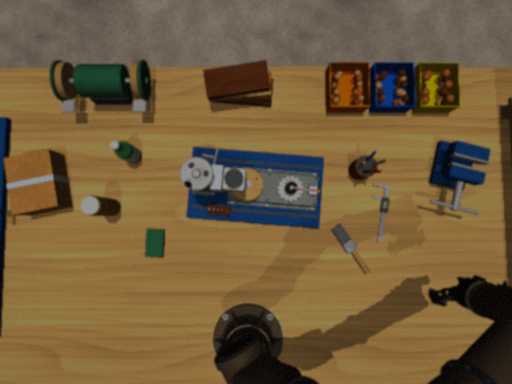

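View pics/wrist0.png

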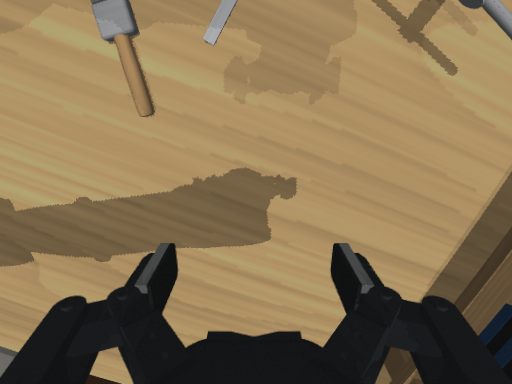

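```bash
python3 - <<'E'
import cv2
a=cv2.imread("pics/top0.png")[135:240,170:340]
cv2.imwrite("pics/top0z.png",cv2.resize(a,None,fx=4.6,fy=4.6,interpolation=cv2.INTER_CUBIC))
a=cv2.imread("pics/scene0.png")[170:290,180:340]
cv2.imwrite("pics/scene0z.png",cv2.resize(a,None,fx=5,fy=5,interpolation=cv2.INTER_CUBIC))
E
```

```text
(no output)
```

View pics/top0z.png

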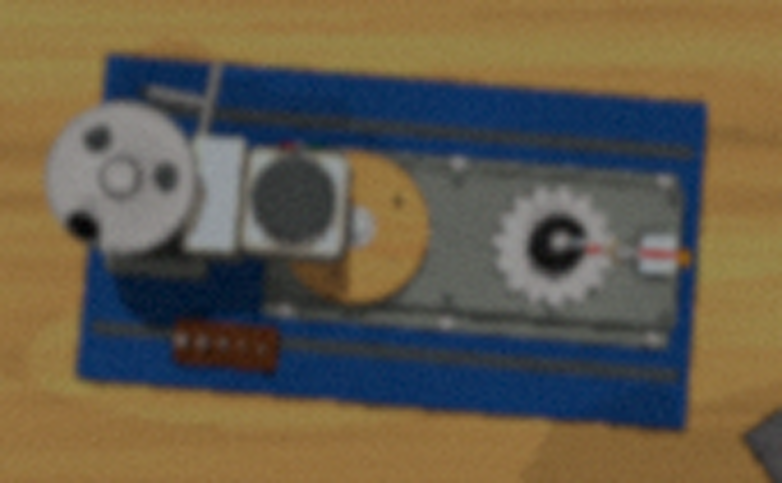

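View pics/scene0z.png

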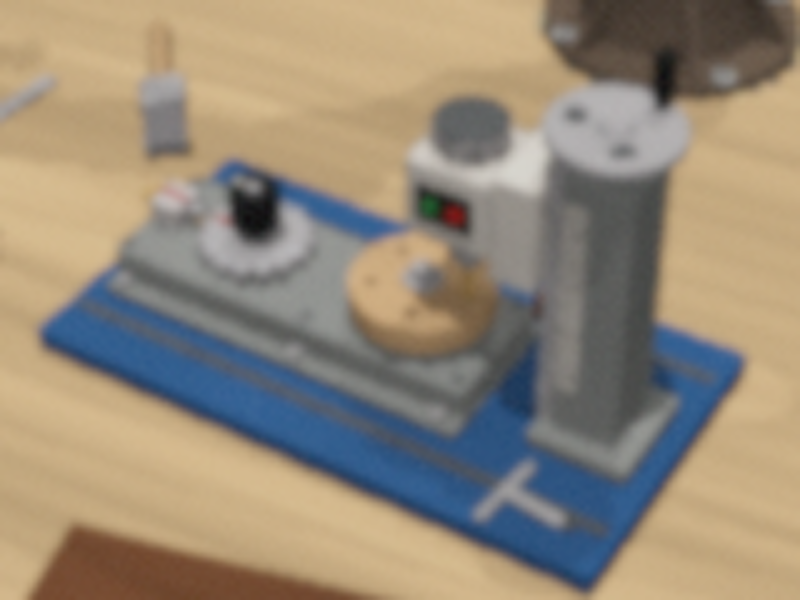

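```bash
cat > h.py <<'E'
import numpy as np, cv2
from scipy.spatial.transform import Rotation as R
from bench import arm
def ray(m,uv):
    f=192/np.tan(np.radians(m["fov_y"]/2)); K=np.array([[f,0,m["cx"]],[0,f,m["cy"]],[0,0,1]])
    p=cv2.undistortPoints(np.array(uv,float).reshape(-1,1,2),K,np.array(m["dist"])).reshape(-1,2)
    d=np.c_[p,np.ones(len(p))]
    return np.array(m["position"]),R.from_rotvec(m["orientation"]).apply(d)
def onz(m,uv,z):
    o,d=ray(m,uv); z=np.broadcast_to(z,len(d))
    return o+d*((z-o[2])/d[:,2])[:,None]
def proj(m,P):
    f=192/np.tan(np.radians(m["fov_y"]/2)); K=np.array([[f,0,m["cx"]],[0,f,m["cy"]],[0,0,1]])
    r=R.from_rotvec(m["orientation"]).inv()
    return cv2.projectPoints(np.array(P,float).reshape(-1,3),r.as_rotvec(),-r.apply(m["position"]),K,np.array(m["dist"]))[0].reshape(-1,2)
E
python3 - <<'E'
from h import *
m=arm.camera_model("top")
z=np.array([(107,57),(706,103),(685,430),(78,378),(122,178),(83,225),(557,243)],float)
uv=(z+.5)/4.6-.5+[170,135]
P=onz(m,uv,[.022]*4+[.290,.334,.121])
print(P.round(4)); c=P[:4].mean(0); print("c",c)
print(np.linalg.norm(P[1]-P[0]),np.linalg.norm(P[2]-P[1]))
v=(P[0]+P[3]-P[1]-P[2])[:2]; v/=np.linalg.norm(v); print("ydir",v,np.degrees(np.arctan2(-v[0],v[1])))
print("hub pred",c[:2]+.145*v,"knob",c[:2]-.15*v)
print("R grip",np.linalg.norm(P[5]-P[4]))
print("grip-hub",P[5]-P[4])
E
```

```text
[[ 0.686   0.1984  0.022 ]
 [ 0.6495 -0.2757  0.022 ]
 [ 0.3923 -0.2557  0.022 ]
 [ 0.4321  0.2177  0.022 ]
 [ 0.5548  0.1451  0.29  ]
 [ 0.5208  0.1615  0.334 ]
 [ 0.5295 -0.1459  0.121 ]]
c [ 0.53997387 -0.02882206  0.022     ]
0.4754013057702652 0.25800919711420567
ydir [0.08017723 0.99678062] -4.598752828297628
hub pred [0.55159957 0.11571113] knob [ 0.52794729 -0.17833916]
R grip 0.05799436129218962
grip-hub [-0.03401874  0.01643384  0.044     ]
```

```bash
python3 - <<'E'
from h import *
m=arm.camera_model("scene")
print(proj(m,[[.5208,.1615,.334],[.5208,.1615,.318],[.5548,.1451,.29],[.5295,-.1459,.121]]), )
# triangulate hub and grip top: scene hub zoom (618,130), grip top (666,55); knob top (253,180)
z=np.array([(618,130),(665,54),(253,182)],float); uv=(z+.5)/5-.5+[180,170]; print(uv)
print(onz(m,uv,[.29,.334,.121]).round(4))
s=arm.state(); r=R.from_rotvec(s["eef_rot"]); print(r.as_matrix().round(3))
E
```

```text
[[311.9803541  179.57253159]
 [311.61377279 183.68689774]
 [302.43119038 194.88498224]
 [230.72286017 207.21257079]]
[[303.2 195.6]
 [312.6 180.4]
 [230.2 206. ]]
[[ 0.5573  0.1488  0.29  ]
 [ 0.5244  0.165   0.334 ]
 [ 0.5239 -0.1515  0.121 ]]
[[-0.001  0.365 -0.931]
 [ 0.001 -0.931 -0.365]
 [-1.    -0.001  0.   ]]
```

arm_command(
  rows=[-0.4,-0.58,-0.55,0,0,0,-0.4,-0.58,-0.55,0,0,0,-0.4,-0.58,-0.55,0,0,0,-0.4,-0.58,-0.55,0,0,0,-0.4,-0.58,-0.55,0,0,0,-0.4,-0.58,-0.55,0,0,0,-0.4,-0.58,-0.55,0,0,0,-0.4,-0.58,-0.55,0,0,0,-0.4,-0.58,-0.55,0,0,0,-0.4,-0.58,-0.55,0,0,0],
  hand=0,
)

```text
time: 0.98
tcp_pos: [0.3682, -0.2345, 0.4185]
eef_rot: [2.017, 0.382, -2.018]
force: [1.2, -0.3, 0.7]
width: 0.0854
```

arm_command(
  rows=[-0.024,-0.62,-0.57,0,0,0,-0.024,-0.62,-0.57,0,0,0,-0.024,-0.62,-0.57,0,0,0,-0.024,-0.62,-0.57,0,0,0,-0.024,-0.62,-0.57,0,0,0,-0.024,-0.62,-0.57,0,0,0,-0.024,-0.62,-0.57,0,0,0,-0.024,-0.62,-0.57,0,0,0,-0.024,-0.62,-0.57,0,0,0,-0.024,-0.62,-0.57,0,0,0],
)

```text
time: 1.82
tcp_pos: [0.5183, 0.1539, 0.4304]
eef_rot: [2.017, 0.381, -2.018]
force: [1.2, -1.0, 0.4]
width: 0.0857
```

```bash
python3 - <<'E'
from h import *
s=arm.state(); m=arm.camera_model("wrist"); cv2.imwrite("pics/w1.png",arm.capture("wrist")[:,:,::-1])
print(s["tcp_pos"],s["joints"].round(3),s["dq"].round(3))
import pickle; pickle.dump(m,open("w1.pkl","wb"))
print(proj(m,[[.5215,.1625,.334],[.555,.146,.29]]).round(1))
E
```

```text
[0.51829166 0.15394203 0.4304166 ] [ 0.056  0.257 -0.588  1.386  0.141  1.541 -1.718] [-0.865  0.593 -0.189 -0.709  0.36   0.227 -0.981]
[[246.4 184.6]
 [273.9 148.2]]
```

View pics/w1.png

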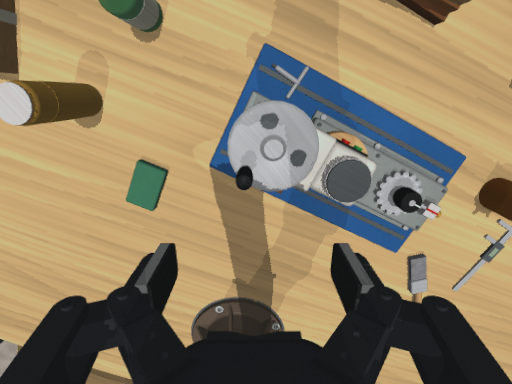

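```bash
python3 - <<'E'
from h import *
s=arm.state(); m=arm.camera_model("wrist"); im=arm.capture("wrist")[:,:,::-1]; cv2.imwrite("pics/w2.png",im)
print(s["tcp_pos"],s["dq"].round(3))
print(proj(m,[[.5215,.1625,.334],[.5215,.1625,.292],[.555,.146,.29],[.531,-.148,.121]]).round(1))
g=im.max(2); sub=(g<60).astype(np.uint8); 
n,l,st,c=cv2.connectedComponentsWithStats(sub)
for i in range(1,n):
    if st[i,4]>60 and c[i][1]<240: print(st[i],c[i])
a=im[80:260,200:460]; cv2.imwrite("pics/w2z.png",cv2.resize(a,None,fx=3,fy=3,interpolation=cv2.INTER_CUBIC))
E
```

```text
[0.51858798 0.16249089 0.42937484] [ 0.066 -0.06   0.017  0.11  -0.068 -0.011  0.176]
[[255.5 188.5]
 [255.6 175.6]
 [282.4 152. ]
 [417.5 206.3]]
[399   0  50  28 380] [424.36052632  12.78157895]
[245 170  16  24 313] [252.65814696 181.50159744]
[484 187  27  28 482] [495.52697095 201.06639004]
[398 191  29  25 493] [411.03245436 202.52738337]
```

View pics/w2z.png

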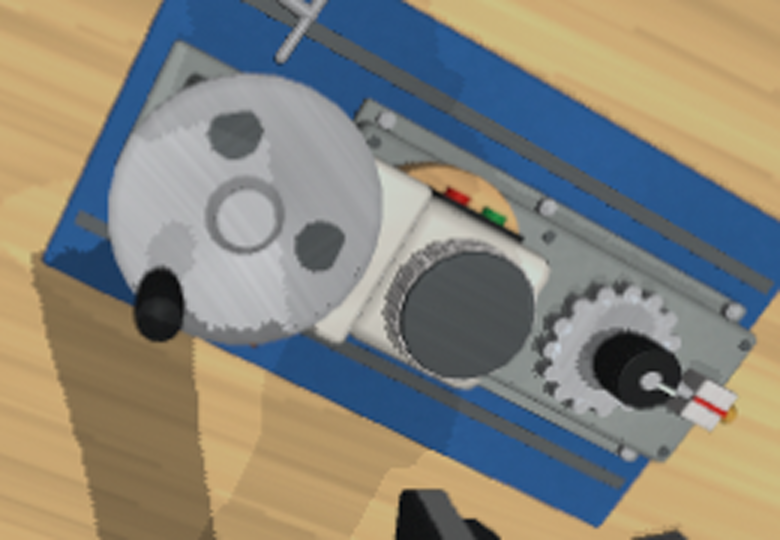

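```bash
python3 - <<'E'
from h import *
s=arm.state(); m=arm.camera_model("wrist"); print(s["tcp_pos"],s["dq"].round(3),s["force"])
z=np.array([(158,318),(246,217),(643,372)],float); uv=(z+.5)/3-.5+[200,80]
P=onz(m,uv,[.334,.294,.121]); print(P.round(4)); print(np.linalg.norm((P[0]-P[1])[:2]),np.linalg.norm((P[2]-P[1])[:2]))
E
```

```text
[0.51782045 0.15926847 0.42930479] [ 0.069 -0.048  0.068  0.048 -0.003  0.015  0.094] [ 0.52330405 -0.42825464  1.17162203]
[[ 0.5221  0.1629  0.334 ]
 [ 0.5544  0.144   0.294 ]
 [ 0.5321 -0.143   0.121 ]]
0.03741067474593745 0.28782159810638985
```

arm_command(
  rows=[0.06,-0.003,-0.01,0,0,0,0.12,-0.003,-0.01,0,0,0,0.12,-0.003,-0.01,0,0,0,0.12,-0.003,-0.01,0,0,0,0.12,-0.003,-0.01,0,0,0],
)

```text
time: 2.33
tcp_pos: [0.5222, 0.1625, 0.3709]
eef_rot: [2.014, 0.394, -2.015]
force: [-0.6, -0.1, 0.2]
width: 0.0858
```

```bash
cat > look.py <<'E'
from h import *
import sys
def look(name):
    s=arm.state(); m=arm.camera_model("wrist"); im=arm.capture("wrist")[:,:,::-1]; s2=arm.state()
    cv2.imwrite(f"pics/{name}.png",im)
    print(s["time"],s["tcp_pos"].round(4),"after",s2["tcp_pos"].round(4),"dq",abs(s["dq"]).max().round(3),"F",s["force"].round(1),"w",round(s["width"],4))
    return s,m,im
E
python3 - <<'E'
from look import *
s,m,im=look("w3")
print(proj(m,[[.5221,.1629,.334],[.5544,.144,.294]]).round(1))
E
```

```text
2.3333 [0.5222 0.1625 0.3709] after [0.5224 0.1627 0.3714] dq 0.02 F [-0.6 -0.1  0.2] w 0.0858
[[253.3 218.6]
 [289.4 172.6]]
```

View pics/w3.png

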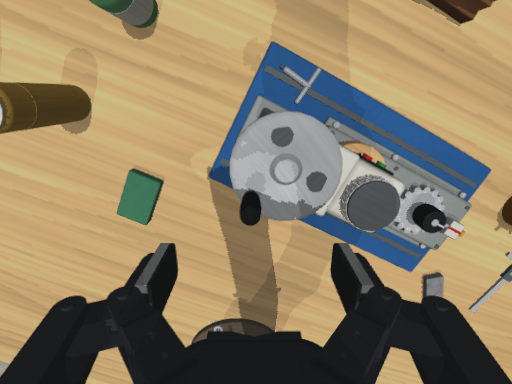

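```bash
python3 - <<'E'
from h import *
im=cv2.imread("pics/w3.png"); a=im[140:250,210:320]; cv2.imwrite("pics/w3z.png",cv2.resize(a,None,fx=5,fy=5,interpolation=cv2.INTER_CUBIC))
E
```

```text
(no output)
```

View pics/w3z.png

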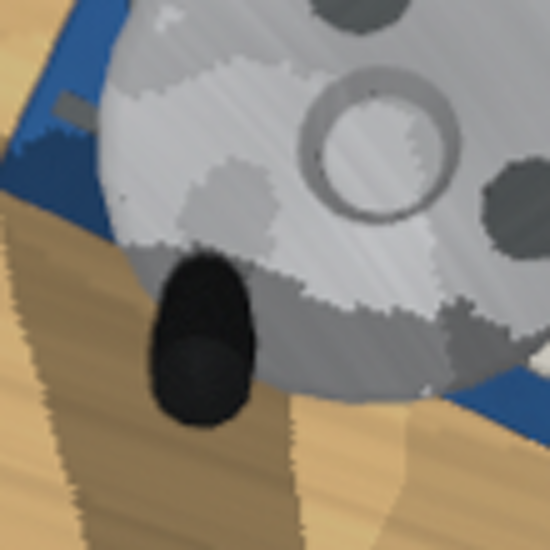

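```bash
python3 - <<'E'
from h import *
m=arm.camera_model("wrist")
z=np.array([(202,381),(378,148)],float); uv=(z+.5)/5-.5+[210,140]
P=onz(m,uv,[.334,.294]); print(P.round(4)); print(np.linalg.norm((P[0]-P[1])[:2]))
print(proj(m,[arm.state()["tcp_pos"]]))
E
```

```text
[[0.5234 0.1661 0.334 ]
 [0.556  0.1486 0.294 ]]
0.03701768291088211
[[253.60363107 245.74178023]]
```

arm_command(
  rows=[0.07,-0.005,-0.002,0,0,0,0.142,-0.005,-0.002,0,0,0,0.142,-0.005,-0.002,0,0,0,0.142,-0.005,-0.002,0,0,0,0.142,-0.005,-0.002,0,0,0],
)

```text
time: 2.8
tcp_pos: [0.5235, 0.1661, 0.3031]
eef_rot: [2.019, 0.395, -2.011]
force: [-0.6, 0.7, 0.6]
width: 0.0855
```

arm_command(
  rows=[0,0,0,0,0,0,0,0,0,0,0,0,0,0,0,0,0,0,0,0,0,0,0,0,0,0,0,0,0,0,0,0,0,0,0,0,0,0,0,0,0,0],
  hand=1,
  force=50,
)

```text
time: 3.38
tcp_pos: [0.5234, 0.1663, 0.3035]
eef_rot: [2.019, 0.395, -2.011]
force: [-1.8, -0.9, 3.6]
width: 0.0145
```

```bash
python3 - <<'E'
from look import *
s,m,im=look("w4"); print(s["eef_rot"],s["joints"].round(2))
E
```

```text
3.3833 [0.5234 0.1663 0.3035] after [0.5234 0.1663 0.3035] dq 0.003 F [-1.8 -0.9  3.6] w 0.0145
[ 2.01877344  0.39509191 -2.01084022] [ 0.04  0.32 -0.59  1.62  0.18  1.26 -1.77]
```

View pics/w4.png

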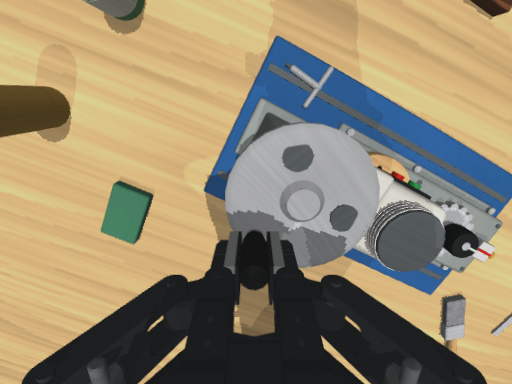

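```bash
cat > orb.py <<'E'
from h import *
import sys
hx,hy,r,zt=map(float,sys.argv[1:5]); step=float(sys.argv[5]); n=int(sys.argv[6]); end=float(sys.argv[7]) if len(sys.argv)>7 else None
s=arm.state(); p=s["tcp_pos"]; M=R.from_rotvec(s["eef_rot"])
th=np.degrees(np.arctan2(p[1]-hy,p[0]-hx)); print("t",round(s["time"],2),"theta",th.round(1),"rad",np.hypot(p[0]-hx,p[1]-hy).round(4),"F",s["force"].round(1),"tau",s["ft_torque"].round(2),"w",round(s["width"],4),"z",p[2].round(4))
rows=[]
th0=float(sys.argv[8]) if len(sys.argv)>8 else th
R0=R.from_rotvec([2.01877344,0.39509191,-2.01084022])
tr=(M.inv()*R0).as_rotvec()/2
for i in range(1,n+1):
    a=th0-step*i
    if end is not None: a=max(a,end)
    a=np.radians(a); t=np.array([hx+r*np.cos(a),hy+r*np.sin(a),zt])
    rows.append(list((M.inv().apply(t-p)/.5).round(3))+[0,0,0])
print("turn back",tr.round(3)); print(", ".join(", ".join(f"{v:g}" for v in q) for q in rows))
E
python3 orb.py .5565 .149 .038 .3015 7 8
```

```text
t 3.43 theta 152.4 rad 0.0373 F [-1.8 -0.2  3.9] tau [-0.02  0.36  0.05] w 0.0142 z 0.3035
turn back [0. 0. 0.]
0.004, -0.007, -0.007, 0, 0, 0, 0.004, -0.011, -0.015, 0, 0, 0, 0.004, -0.015, -0.023, 0, 0, 0, 0.004, -0.017, -0.032, 0, 0, 0, 0.004, -0.019, -0.041, 0, 0, 0, 0.004, -0.019, -0.05, 0, 0, 0, 0.004, -0.018, -0.06, 0, 0, 0, 0.004, -0.016, -0.069, 0, 0, 0
```

arm_command(
  rows=[0.003,-0.006,-0.007,0,0,0,0.003,-0.011,-0.015,0,0,0,0.003,-0.015,-0.023,0,0,0,0.003,-0.017,-0.032,0,0,0,0.003,-0.019,-0.041,0,0,0,0.003,-0.019,-0.05,0,0,0,0.003,-0.018,-0.06,0,0,0,0.003,-0.016,-0.069,0,0,0,0.003,-0.016,-0.069,0,0,0],
)

```text
time: 4.18
tcp_pos: [0.5544, 0.1857, 0.3034]
eef_rot: [2.022, 0.392, -2.008]
force: [2.1, -4.9, 9.6]
width: 0.0147
```

```bash
python3 orb.py .5565 .149 .038 .3020 12 10
python3 - <<'E'
from look import *
s,m,im=look("w5"); print(s["tcp_pos"],s["eef_rot"])
E
```

```text
t 4.18 theta 93.2 rad 0.0368 F [ 2.1 -4.9  9.6] tau [-0.93 -0.23 -0.05] w 0.0147 z 0.3034
turn back [-0.001 -0.001 -0.001]
0.003, 0.004, -0.015, 0, 0, 0, 0.003, 0.014, -0.028, 0, 0, 0, 0.003, 0.026, -0.038, 0, 0, 0, 0.003, 0.04, -0.046, 0, 0, 0, 0.003, 0.055, -0.051, 0, 0, 0, 0.003, 0.071, -0.053, 0, 0, 0, 0.003, 0.086, -0.051, 0, 0, 0, 0.003, 0.101, -0.046, 0, 0, 0, 0.003, 0.115, -0.038, 0, 0, 0, 0.003, 0.127, -0.027, 0, 0, 0
4.1833 [0.5544 0.1857 0.3034] after [0.5543 0.1857 0.3034] dq 0.011 F [ 2.1 -4.9  9.6] w 0.0147
[0.55444513 0.18573047 0.30339687] [ 2.02234805  0.39217136 -2.0083303 ]
```

View pics/w5.png

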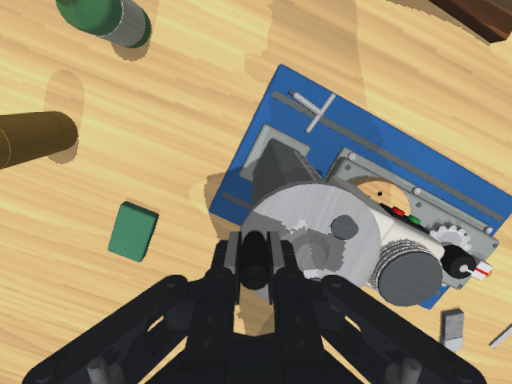

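arm_command(
  rows=[0,0.005,-0.015,0,0,0,0,0.015,-0.028,0,0,0,0,0.027,-0.038,0,0,0,0,0.041,-0.046,0,0,0,0,0.056,-0.051,0,0,0,0,0.072,-0.052,0,0,0,0,0.087,-0.05,0,0,0,0,0.102,-0.045,0,0,0,0,0.116,-0.037,0,0,0,0,0.128,-0.026,0,0,0],
)

```text
time: 5.07
tcp_pos: [0.5909, 0.1312, 0.3035]
eef_rot: [2.024, 0.394, -2.007]
force: [-0.9, 2.8, 5.4]
width: 0.0144
```

```bash
python3 orb.py .5563 .148 .0378 .3034 12 10
```

```text
t 5.07 theta -26.0 rad 0.0385 F [-0.9  2.8  5.4] tau [0.55 0.29 0.03] w 0.0144 z 0.3035
turn back [-0.001 -0.002 -0.001]
0, 0.008, 0.014, 0, 0, 0, -0, 0.015, 0.028, 0, 0, 0, -0, 0.018, 0.043, 0, 0, 0, -0, 0.018, 0.059, 0, 0, 0, -0, 0.015, 0.075, 0, 0, 0, -0.001, 0.009, 0.089, 0, 0, 0, -0.001, -0.001, 0.102, 0, 0, 0, -0.001, -0.012, 0.113, 0, 0, 0, -0.001, -0.026, 0.121, 0, 0, 0, -0.001, -0.041, 0.126, 0, 0, 0
```

arm_command(
  rows=[0,0.008,0.014,0,0,0,0,0.015,0.028,0,0,0,0,0.018,0.043,0,0,0,0,0.018,0.059,0,0,0,0,0.015,0.075,0,0,0,-0.001,0.009,0.089,0,0,0,-0.001,-0.001,0.102,0,0,0,-0.001,-0.012,0.113,0,0,0,-0.001,-0.026,0.121,0,0,0,-0.001,-0.041,0.126,0,0,0],
)

```text
time: 5.9
tcp_pos: [0.5244, 0.1271, 0.3035]
eef_rot: [2.025, 0.393, -2.006]
force: [8.1, 1.6, -0.6]
width: 0.0146
```

```bash
python3 orb.py .5563 .148 .0378 .3034 12 10
```

```text
t 5.9 theta -146.8 rad 0.0382 F [ 8.1  1.6 -0.6] tau [ 0.45 -1.59  0.01] w 0.0146 z 0.3035
turn back [-0.001 -0.003 -0.001]
0, -0.016, 0.001, 0, 0, 0, 0, -0.032, -0.001, 0, 0, 0, 0.001, -0.047, -0.006, 0, 0, 0, 0.001, -0.06, -0.014, 0, 0, 0, 0.001, -0.072, -0.025, 0, 0, 0, 0.001, -0.081, -0.038, 0, 0, 0, 0.001, -0.087, -0.052, 0, 0, 0, 0.001, -0.09, -0.068, 0, 0, 0, 0.001, -0.09, -0.083, 0, 0, 0, 0.002, -0.087, -0.099, 0, 0, 0
```

arm_command(
  rows=[0,-0.016,0,0,0,0,0,-0.032,-0.002,0,0,0,0,-0.047,-0.007,0,0,0,0,-0.06,-0.015,0,0,0,0,-0.072,-0.026,0,0,0,0,-0.081,-0.039,0,0,0,0,-0.087,-0.053,0,0,0,0,-0.09,-0.069,0,0,0,0,-0.09,-0.084,0,0,0,0,-0.087,-0.1,0,0,0],
)

```text
time: 6.73
tcp_pos: [0.5548, 0.1858, 0.3035]
eef_rot: [2.022, 0.392, -2.008]
force: [-0.9, -7.0, 0.6]
width: 0.0146
```

```bash
python3 orb.py .5568 .148 .0378 .3034 12 10
```

```text
t 6.73 theta 93.0 rad 0.0379 F [-0.9 -7.   0.6] tau [-1.85  0.4  -0.02] w 0.0146 z 0.3035
turn back [-0.001 -0.001 -0.001]
0, 0.007, -0.014, 0, 0, 0, 0, 0.016, -0.027, 0, 0, 0, 0, 0.028, -0.037, 0, 0, 0, 0.001, 0.042, -0.045, 0, 0, 0, 0, 0.057, -0.05, 0, 0, 0, 0, 0.073, -0.051, 0, 0, 0, 0, 0.088, -0.049, 0, 0, 0, 0, 0.103, -0.044, 0, 0, 0, 0, 0.117, -0.036, 0, 0, 0, 0, 0.129, -0.026, 0, 0, 0
```

arm_command(
  rows=[0,0.007,-0.014,0,0,0,0,0.016,-0.027,0,0,0,0,0.028,-0.037,0,0,0,0,0.042,-0.045,0,0,0,0,0.057,-0.05,0,0,0,0,0.073,-0.051,0,0,0,0,0.088,-0.049,0,0,0,0,0.103,-0.044,0,0,0,0,0.117,-0.036,0,0,0,0,0.129,-0.026,0,0,0],
)

```text
time: 7.57
tcp_pos: [0.5908, 0.1308, 0.3036]
eef_rot: [2.023, 0.394, -2.008]
force: [-3.5, 4.0, 2.7]
width: 0.0147
```

```bash
python3 orb.py .5565 .148 .0376 .3034 12 10
```

```text
t 7.57 theta -26.6 rad 0.0383 F [-3.5  4.   2.7] tau [0.92 0.87 0.02] w 0.0147 z 0.3036
turn back [-0.001 -0.002 -0.   ]
0, 0.008, 0.014, 0, 0, 0, 0, 0.014, 0.028, 0, 0, 0, -0, 0.018, 0.044, 0, 0, 0, -0, 0.017, 0.059, 0, 0, 0, -0, 0.014, 0.075, 0, 0, 0, -0, 0.008, 0.089, 0, 0, 0, -0.001, -0.002, 0.102, 0, 0, 0, -0.001, -0.014, 0.112, 0, 0, 0, -0.001, -0.027, 0.12, 0, 0, 0, -0.001, -0.042, 0.125, 0, 0, 0
```

arm_command(
  rows=[0,0.008,0.014,0,0,0,0,0.014,0.028,0,0,0,0,0.018,0.044,0,0,0,0,0.017,0.059,0,0,0,0,0.014,0.075,0,0,0,0,0.008,0.089,0,0,0,0,-0.002,0.102,0,0,0,0,-0.014,0.112,0,0,0,0,-0.027,0.12,0,0,0,0,-0.042,0.125,0,0,0],
)

```text
time: 8.4
tcp_pos: [0.5244, 0.1272, 0.3035]
eef_rot: [2.024, 0.393, -2.007]
force: [4.9, 0.1, 3.2]
width: 0.0143
```

```bash
python3 orb.py .5568 .148 .0376 .3034 12 6
```

```text
t 8.4 theta -147.3 rad 0.0385 F [4.9 0.1 3.2] tau [-0.03 -0.98 -0.06] w 0.0143 z 0.3035
turn back [-0.001 -0.002 -0.001]
0, -0.016, -0, 0, 0, 0, 0, -0.032, -0.002, 0, 0, 0, 0, -0.046, -0.007, 0, 0, 0, 0, -0.06, -0.016, 0, 0, 0, 0.001, -0.071, -0.026, 0, 0, 0, 0.001, -0.08, -0.039, 0, 0, 0
```

arm_command(
  rows=[0,-0.016,0,0,0,0,0,-0.032,-0.002,0,0,0,0,-0.046,-0.007,0,0,0,0,-0.06,-0.016,0,0,0,0,-0.066,-0.02,0,0,0,0,-0.066,-0.02,0,0,0],
)

```text
time: 8.9
tcp_pos: [0.5217, 0.163, 0.3035]
eef_rot: [2.024, 0.395, -2.006]
force: [1.7, 1.1, 3.3]
width: 0.0144
```

arm_command(
  rows=[0,0,0,0,0,0,0,0,0,0,0,0,0,0,0,0,0,0,0,0,0,0,0,0],
  hand=0,
)

```text
time: 9.23
tcp_pos: [0.5215, 0.1628, 0.3032]
eef_rot: [2.023, 0.395, -2.007]
force: [-0.6, 0.5, 0.1]
width: 0.0623
```

```bash
python3 - <<'E'
from look import *
s,m,im=look("w6"); cv2.imwrite("pics/s6.png",arm.capture("scene")[:,:,::-1])
a=cv2.imread("pics/s6.png")[170:290,180:340]
cv2.imwrite("pics/s6z.png",cv2.resize(a,None,fx=5,fy=5,interpolation=cv2.INTER_CUBIC))
E
```

```text
9.2333 [0.5215 0.1628 0.3032] after [0.5215 0.1628 0.3033] dq 0.003 F [-0.6  0.5  0.1] w 0.0623
```

View pics/w6.png

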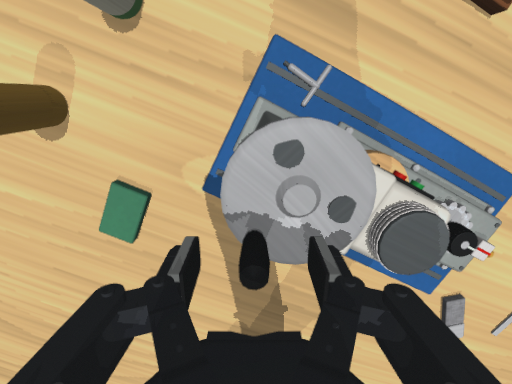

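View pics/s6z.png

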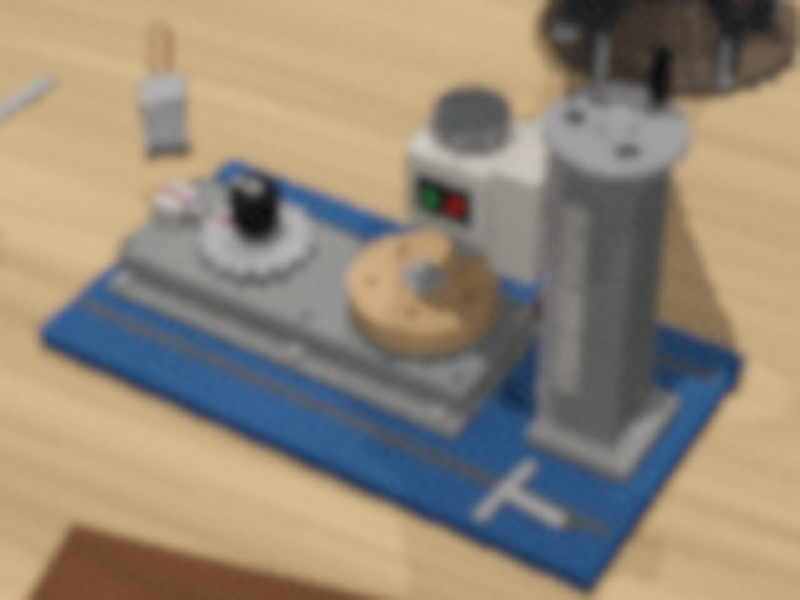

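arm_command(
  rows=[-0.06,0,0,0,0,0,-0.14,0,0,0,0,0,-0.2,0,0,0,0,0,-0.2,0,0,0,0,0],
  hand=0,
)

```text
time: 9.67
tcp_pos: [0.5224, 0.1633, 0.4098]
eef_rot: [2.033, 0.397, -1.998]
force: [-0.5, 0.6, 0.2]
width: 0.0852
```

```bash
cat > go.py <<'E'
from h import *
import sys
t=np.array(list(map(float,sys.argv[1:4])))
s=arm.state(); p=s["tcp_pos"]; M=R.from_rotvec(s["eef_rot"])
print("t",round(s["time"],2),p.round(4),"shift",(M.inv().apply(t-p)/.5).round(3),"dist",np.linalg.norm(t-p).round(3))
y=M.as_matrix()[:,1]; zz=M.as_matrix()[:,2]; print("cam dir deg",np.degrees(np.arctan2(-zz[1],-zz[0])).round(1),"tool x",M.as_matrix()[:,0].round(3),s["joints"].round(2))
if len(sys.argv)>4:
    c=np.radians(float(sys.argv[4])); zc=-np.array([np.cos(c),np.sin(c),0]); xc=np.array([0,0,-1.]); T=np.c_[xc,np.cross(zc,xc),zc]
    print("turn",((M.inv()*R.from_matrix(T)).as_rotvec()/2).round(3))
E
python3 go.py .533 -.146 .40 52
```

```text
t 9.67 [0.5224 0.1633 0.4098] shift [0.013 0.582 0.211] dist 0.31
cam dir deg 21.8 tool x [ 0.015  0.01  -1.   ] [ 0.07  0.26 -0.61  1.43  0.15  1.48 -1.73]
turn [-0.263 -0.009 -0.   ]
```

arm_command(
  rows=[0,0.06,0.02,-0.05,0,0,0,0.14,0.05,-0.1,-0.005,0,0.01,0.22,0.08,-0.15,-0.005,0,0.01,0.3,0.11,-0.2,-0.009,0,0.013,0.38,0.14,-0.26,-0.009,0,0.013,0.46,0.165,-0.26,-0.009,0,0.013,0.53,0.19,-0.26,-0.009,0,0.013,0.582,0.211,-0.26,-0.009,0,0.013,0.582,0.211,-0.26,-0.009,0,0.013,0.582,0.211,-0.26,-0.009,0],
)

```text
time: 10.5
tcp_pos: [0.5325, -0.1485, 0.3996]
eef_rot: [1.686, 0.811, -1.686]
force: [0.4, 0.6, 0.2]
width: 0.0857
```

arm_command(
  rows=[0.2,0,0,0,0,0,0.3,0,0,0,0,0,0.3,0,0,0,0,0,0.3,0,0,0,0,0,0.3,0,0,0,0,0],
)

```text
time: 10.92
tcp_pos: [0.5292, -0.1467, 0.2444]
eef_rot: [1.68, 0.819, -1.693]
force: [0.3, -0.4, 0.3]
width: 0.0852
```

```bash
python3 go.py .533 -.146 .20 52; python3 - <<'E'
from look import *
s,m,im=look("w7"); import pickle; pickle.dump(m,open("w7.pkl","wb"))
print(proj(m,[[.533,-.146,.121],[.533,-.146,.075]]))
E
```

```text
t 10.92 [ 0.5292 -0.1467  0.2444] shift [ 0.089  0.006 -0.006] dist 0.045
cam dir deg 51.5 tool x [-0.009  0.002 -1.   ] [ 0.57  0.36 -0.53  1.7   0.2   1.14 -0.69]
turn [-0.004  0.002  0.004]
10.9167 [ 0.5292 -0.1467  0.2444] after [ 0.531  -0.1469  0.2478] dq 0.124 F [ 0.3 -0.4  0.3] w 0.0852
[[257.32220254 178.79150776]
 [257.19659572 167.11721352]]
```

View pics/w7.png

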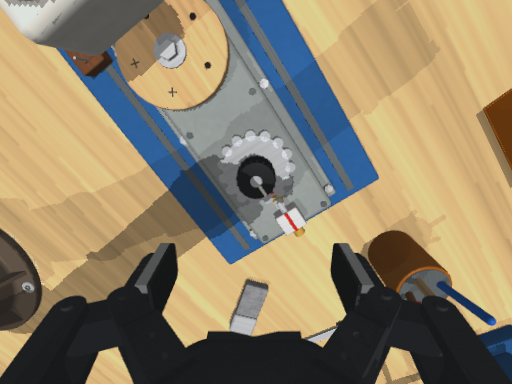

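```bash
python3 - <<'E'
from look import *
s,m,im=look("w8"); import pickle; pickle.dump(m,open("w8.pkl","wb"))
a=im[100:260,180:340]; cv2.imwrite("pics/w8z.png",cv2.resize(a,None,fx=3.7,fy=3.7,interpolation=cv2.INTER_CUBIC))
E
```

```text
10.9667 [ 0.531  -0.1469  0.2478] after [ 0.5326 -0.1471  0.2501] dq 0.096 F [ 0.2 -0.2  1.3] w 0.0856
```

View pics/w8z.png

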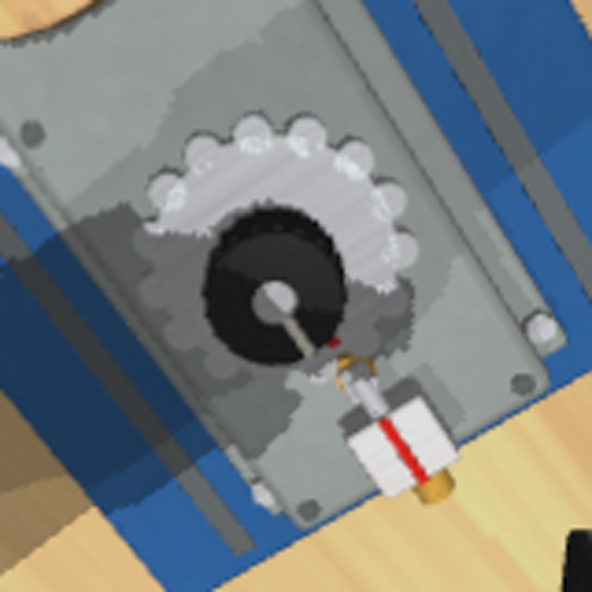

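```bash
python3 - <<'E'
from look import *
import pickle
m=pickle.load(open("w8.pkl","rb"))
z=np.array([(274.5,300),(330,342),(405,450)],float); uv=(z+.5)/3.7-.5+[180,100]
print(onz(m,uv,[.121,.075,.1]).round(4))
m=arm.camera_model("wrist"); print(arm.state()["tcp_pos"])
E
python3 go.py .5325 -.146 .20 52
```

```text
[[ 0.5306 -0.1465  0.121 ]
 [ 0.5266 -0.1804  0.075 ]
 [ 0.5277 -0.2159  0.1   ]]
[ 0.53260587 -0.14711582  0.25014442]
t 11.02 [ 0.5326 -0.1471  0.2501] shift [ 0.1   -0.001 -0.002] dist 0.05
cam dir deg 51.5 tool x [-0.001  0.001 -1.   ] [ 0.57  0.36 -0.53  1.69  0.2   1.15 -0.69]
turn [-0.005 -0.     0.   ]
```

arm_command(
  rows=[0.08,0,0,0,0,0,0.16,0,0.001,0,0,0,0.2,0,0.001,0,0,0,0.2,0,0.001,0,0,0,0.2,0,0.001,0,0,0,0.2,0,0.001,0,0,0,0.2,0,0.001,0,0,0],
)

```text
time: 11.6
tcp_pos: [0.5343, -0.1474, 0.153]
eef_rot: [1.688, 0.81, -1.681]
force: [-1.0, -0.9, -0.4]
width: 0.0854
```

```bash
python3 - <<'E'
from look import *
s,m,im=look("w9"); import pickle; pickle.dump(m,open("w9.pkl","wb"))
a=im[100:260,180:340]; cv2.imwrite("pics/w9z.png",cv2.resize(a,None,fx=3.7,fy=3.7,interpolation=cv2.INTER_CUBIC))
E
```

```text
11.6 [ 0.5343 -0.1474  0.153 ] after [ 0.5339 -0.1475  0.1527] dq 0.015 F [-1.  -0.9 -0.4] w 0.0854
```

View pics/w9z.png

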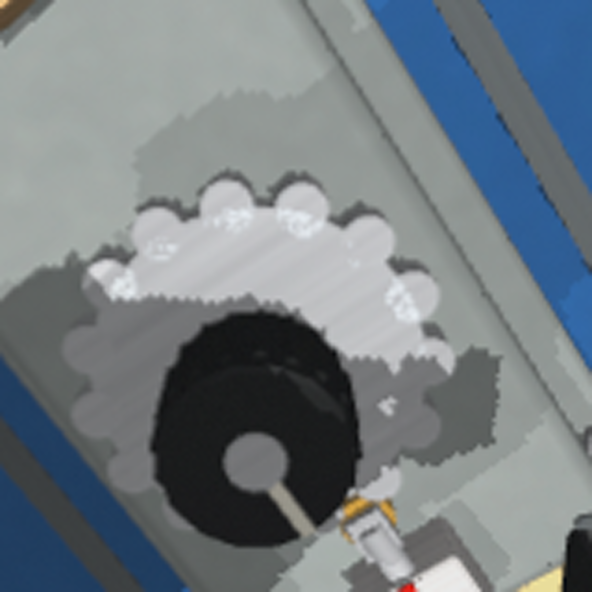

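```bash
python3 - <<'E'
from look import *
import pickle
m=pickle.load(open("w9.pkl","rb"))
z=np.array([(256,459),(308,532)],float); uv=(z+.5)/3.7-.5+[180,100]
P=onz(m,uv,[.121,.121]);print(P.round(4)); d=P[1]-P[0]; print("line ang",np.degrees(np.arctan2(d[1],d[0])))
E
python3 go.py .532 -.1472 .089 52
```

```text
[[ 0.5308 -0.1465  0.121 ]
 [ 0.5288 -0.1651  0.121 ]]
line ang -96.0836600714125
t 11.65 [ 0.5339 -0.1475  0.1527] shift [ 0.127 -0.004  0.002] dist 0.064
cam dir deg 51.5 tool x [ 0.003 -0.    -1.   ] [ 0.55  0.45 -0.51  1.82  0.27  0.94 -0.75]
turn [-0.005 -0.001 -0.001]
```

arm_command(
  rows=[0.05,-0.003,0.001,0,0,0,0.1,-0.005,0.002,0,0,0,0.128,-0.005,0.002,0,0,0,0.128,-0.005,0.002,0,0,0,0.128,-0.005,0.002,0,0,0,0.128,-0.005,0.002,0,0,0],
)

```text
time: 12.15
tcp_pos: [0.5328, -0.1468, 0.0903]
eef_rot: [1.689, 0.809, -1.679]
force: [-0.1, 0.6, 0.1]
width: 0.0856
```

arm_command(
  rows=[0,0,0,0,0,0,0,0,0,0,0,0,0,0,0,0,0,0,0,0,0,0,0,0,0,0,0,0,0,0,0,0,0,0,0,0,0,0,0,0,0,0],
  hand=1,
  force=70,
)

```text
time: 12.73
tcp_pos: [0.5316, -0.1457, 0.0911]
eef_rot: [1.687, 0.811, -1.681]
force: [-8.1, 4.4, 13.4]
width: 0.0384
```

```bash
python3 - <<'E'
from look import *
s,m,im=look("w10"); print(s["ft_torque"])
E
python3 go.py .531 -.1465 .089 51.5
```

```text
12.7333 [ 0.5316 -0.1457  0.0911] after [ 0.5316 -0.1457  0.091 ] dq 0.001 F [-8.1  4.4 13.4] w 0.0384
[ 0.74323388  1.62510965 -0.04155842]
t 12.78 [ 0.5316 -0.1457  0.091 ] shift [0.004 0.    0.002] dist 0.002
cam dir deg 51.5 tool x [ 0.004 -0.    -1.   ] [ 0.52  0.52 -0.48  1.88  0.32  0.81 -0.8 ]
turn [ 0.    -0.001 -0.002]
```

View pics/w10.png

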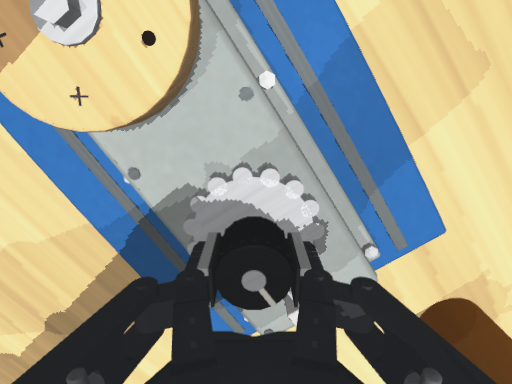

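arm_command(
  rows=[0,0,0,0.035,0,0,0,0,0,0.07,0,0,0,0,0,0.105,0,0,0,0,0,0.14,0,0,0,0,0,0.175,0,0,0,0,0,0.209,0,0,0,0,0,0.209,0,0,0,0,0,0.209,0,0],
)

```text
time: 13.45
tcp_pos: [0.532, -0.1462, 0.0912]
eef_rot: [1.955, 0.478, -1.947]
force: [1.3, -2.5, -3.0]
width: 0.0379
```

```bash
python3 - <<'E'
from look import *
s,m,im=look("w11"); print(s["ft_torque"])
E
python3 go.py .5316 -.1457 .091 3.5
```

```text
13.45 [ 0.532  -0.1462  0.0912] after [ 0.532  -0.1463  0.0912] dq 0.012 F [ 1.3 -2.5 -3. ] w 0.0379
[-0.85779835 -0.57311198 -0.06867611]
t 13.5 [ 0.532  -0.1463  0.0912] shift [ 0.    -0.001  0.   ] dist 0.001
cam dir deg 27.7 tool x [ 0.005 -0.001 -1.   ] [ 0.44  0.5  -0.37  1.89  0.25  0.79 -1.15]
turn [ 0.211 -0.002 -0.001]
```

View pics/w11.png

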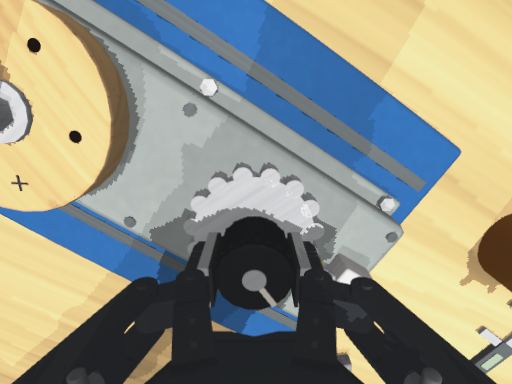

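arm_command(
  rows=[0,0,0,0.035,0,0,0,0,0,0.07,0,0,0,0,0,0.105,0,0,0,0,0,0.14,0,0,0,0,0,0.175,0,0,0,0,0,0.211,0,0,0,0,0,0.211,0,0,0,0,0,0.211,0,0],
)

```text
time: 14.17
tcp_pos: [0.5322, -0.147, 0.0912]
eef_rot: [2.194, 0.067, -2.183]
force: [3.1, -4.2, -3.9]
width: 0.0385
```

```bash
python3 - <<'E'
from look import *
s,m,im=look("w12"); print(s["ft_torque"])
E
python3 go.py .5316 -.1460 .091 -20.5
```

```text
14.1667 [ 0.5322 -0.147   0.0912] after [ 0.5322 -0.147   0.0912] dq 0.015 F [ 3.1 -4.2 -3.9] w 0.0385
[-1.34565182 -0.53828298  0.01433168]
t 14.22 [ 0.5322 -0.147   0.0912] shift [ 0.    -0.002  0.001] dist 0.001
cam dir deg 3.6 tool x [ 0.005 -0.002 -1.   ] [ 0.36  0.49 -0.26  1.9   0.18  0.77 -1.5 ]
turn [ 0.211 -0.003 -0.   ]
```

arm_command(
  rows=[0,0,0,0.035,0,0,0,0,0,0.07,0,0,0,0,0,0.105,0,0,0,0,0,0.14,0,0,0,0,0,0.175,0,0,0,-0.001,0,0.21,0,0,0,-0.001,0,0.21,0,0,0,-0.001,0,0.21,0,0],
)

```text
time: 14.88
tcp_pos: [0.532, -0.1479, 0.0912]
eef_rot: [-2.035, 0.366, 2.024]
force: [1.2, -5.9, -2.6]
width: 0.0385
```

```bash
python3 - <<'E'
from look import *
s,m,im=look("w13"); print(s["ft_torque"])
cv2.imwrite("pics/t13.png",arm.capture("top")[:,:,::-1]); cv2.imwrite("pics/s13.png",arm.capture("scene")[:,:,::-1])
a=cv2.imread("pics/s13.png")[150:290,170:340]
cv2.imwrite("pics/s13z.png",cv2.resize(a,None,fx=4.2,fy=4.2,interpolation=cv2.INTER_CUBIC))
E
python3 go.py .5316 -.1460 .091 -20.5
```

```text
14.8833 [ 0.532  -0.1479  0.0912] after [ 0.532  -0.1478  0.0912] dq 0.011 F [ 1.2 -5.9 -2.6] w 0.0385
[-1.75954256 -0.17126717 -0.04975577]
t 15.03 [ 0.532  -0.1478  0.0912] shift [ 0.    -0.003  0.002] dist 0.002
cam dir deg -20.3 tool x [ 0.005 -0.003 -1.   ] [ 0.28  0.48 -0.15  1.9   0.1   0.76 -1.85]
turn [ 0.002 -0.003 -0.001]
```

View pics/w13.png

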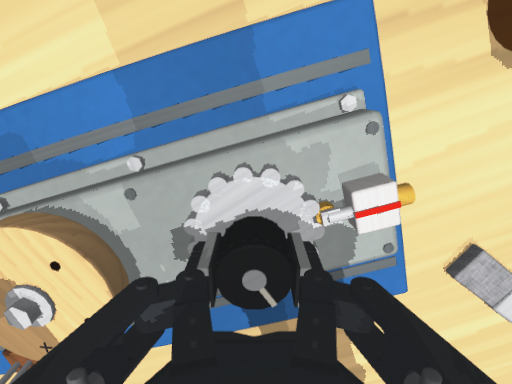

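View pics/s13z.png

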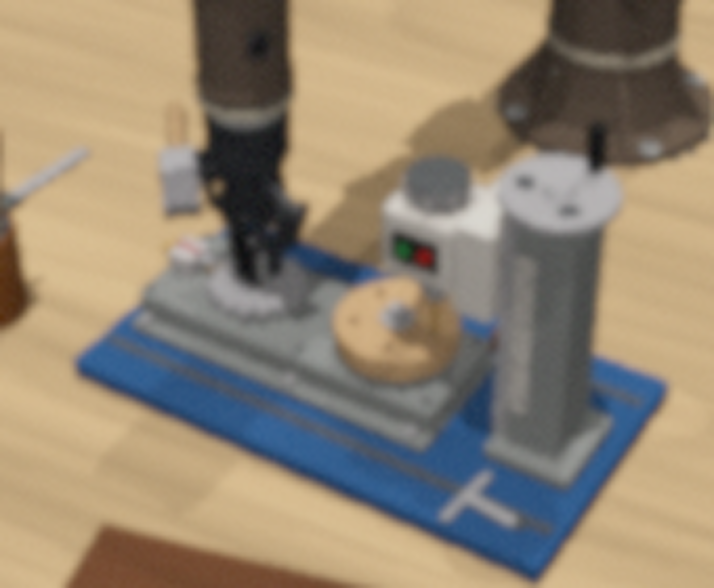

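```bash
python3 - <<'E'
import cv2
a=cv2.imread("pics/w13.png")[155:260,170:330]; cv2.imwrite("pics/w13z.png",cv2.resize(a,None,fx=5,fy=5,interpolation=cv2.INTER_CUBIC))
a=cv2.imread("pics/w10.png")[155:260,170:330]; cv2.imwrite("pics/w10z.png",cv2.resize(a,None,fx=5,fy=5,interpolation=cv2.INTER_CUBIC))
E
```

```text
(no output)
```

View pics/w13z.png

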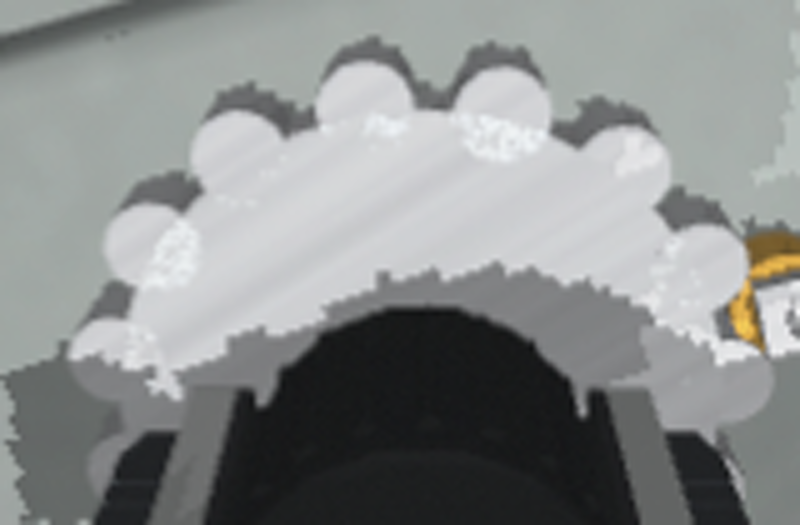

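View pics/w10z.png

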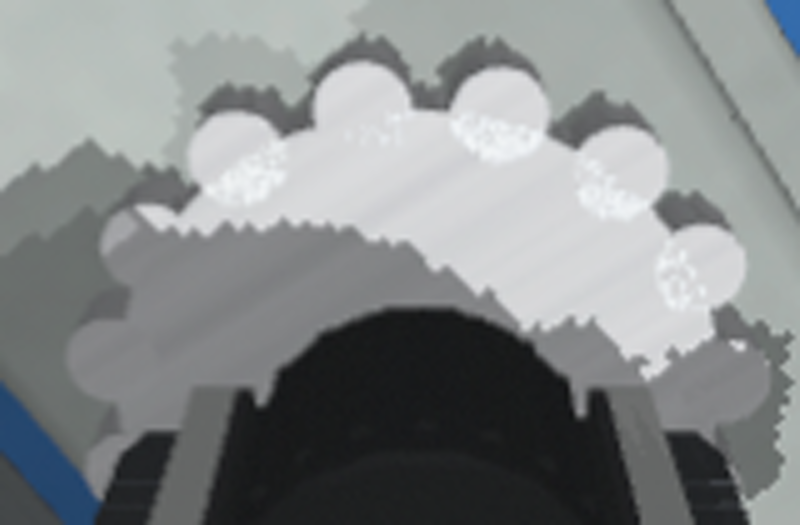

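```bash
python3 - <<'E'
from look import *
from scipy.optimize import least_squares
import pickle
m=arm.camera_model("wrist"); s=arm.state(); print(s["tcp_pos"],s["dq"].round(3).max())
z=np.array([(110,357),(153,243),(239,157),(365,108),(502,115),(622,174),(700,268),(724,383)],float)
# centres of discs (radius ~48 zoomed)
z=np.array([(116,362),(152,243),(238,157),(364,108),(502,115),(622,174),(700,268),(724,382)],float)
uv=(z+.5)/5-.5+[170,155]
P=onz(m,uv,.075)[:,:2]
f=least_squares(lambda q:np.hypot(*(P-q[:2]).T)-q[2],[.532,-.147,.04]); print(f.x.round(4),f.fun.round(4))
a=np.degrees(np.arctan2(*(P-f.x[:2]).T[::-1])); print(a.round(1),((a+94.9)%24).round(1))
r=onz(m,[(357,213.5),(400,208.5)],.105); print(r); d=r[1]-r[0]; print(np.degrees(np.arctan2(d[1],d[0])))
e=onz(m,[(357,213.5),(400,208.5)],.105)[:,:2]-f.x[:2]; print(np.degrees(np.arctan2(e[:,1],e[:,0])))
E
```

```text
[ 0.53203208 -0.14782362  0.09121419] 0.002
[ 0.5313 -0.1475  0.0394] [-0.0001  0.0002  0.      0.     -0.0001 -0.0001  0.0001  0.    ]
[  62.4   36.9   13.7  -10.7  -35.   -59.4  -83.1 -107.3] [13.3 11.8 12.6 12.2 11.9 11.5 11.8 11.6]
[[ 0.53879835 -0.20692661  0.105     ]
 [ 0.53366163 -0.22856961  0.105     ]]
-103.35145659430856
[-82.76315293 -88.29754411]
```

```bash
python3 - <<'E'
from h import *
a=cv2.imread("pics/scene0.png",0);b=cv2.imread("pics/s13.png",0)
m=arm.camera_model("scene")
t=a[196:220,258:276]; r=cv2.matchTemplate(cv2.resize(b[186:228,250:284],None,fx=8,fy=8,interpolation=3),cv2.resize(t,None,fx=8,fy=8,interpolation=3),cv2.TM_CCOEFF_NORMED); print(np.array(cv2.minMaxLoc(r)[3])/8-[8,10],r.max())
q=proj(m,[[.53,.03,.2],[.53,.03,.21]]); print("10mm lift px",q[1]-q[0])
im=cv2.imread("pics/t13.png"); cv2.imwrite("pics/t13d.png",np.vstack([im[90:270],cv2.absdiff(im,cv2.imread("pics/top0.png"))[90:270]*2]))
E
```

```text
[ 0. -2.] 0.89305156
10mm lift px [ 0.04742894 -2.27837637]
```

View pics/t13d.png

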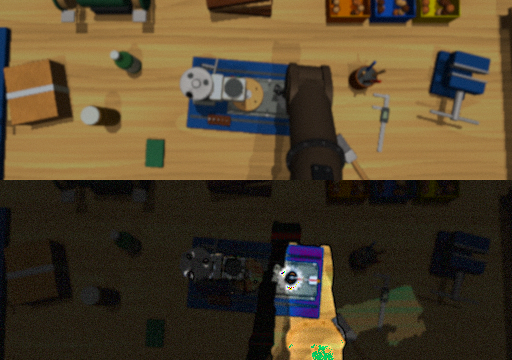

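```bash
python3 - <<'E'
from bench import arm
s=arm.state(); print(s["time"],s["width"],s["force"]); arm.job_done()
E
```

```text
15.0333 0.038091933707616064 [ 2.38265635 -6.06536176 -3.19945262]
the job is handed in; nothing more can be done
```

I wound the crank clockwise almost exactly two full turns, then released it. After that I gripped the index knob and turned it clockwise three clicks in steps of about 24°. I handed the job in at 15.0 s, still gripping the knob with 70 N set.

- **Bit:** the scene camera shows the drill head about 8–9 mm higher, where two turns should give 8 mm. That puts the bit roughly 2–3 mm clear of the wood. I worked this out from the head's rise and the turns made, as the tip itself was hidden from view.
- **Knob:** the gripper turned 71.8° in total. The white line and the plate's lobes kept the same place relative to the fingers, so there was no slip. The lobes put the roller in a notch to within about 1°, and the torque about the knob's axis was close to zero (about 0.05 N m). I did not check from a picture that the pencil cross lies under the bit.
- **Forces:** no reading passed 17 N at the wrist, and the last one was about 7 N.
- **Rest of the bench:** comparing top views from before and after, the bystanders in view had not moved. The area under the arm was hidden.
- **Disagreement:** position estimates for the knob and crank from the three cameras differed by 3–8 mm. I relied on the close wrist view, and the jaws centred on both grips without trouble.

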